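# Load the winder's arbor and cap it

## Task

The bench winder's horizontal rod already carries a white spool. Thread the yellow spool onto the rod next, up to the white one, then fit the red end cap over the rod's end, pushed fully home, so that both hang on the rod. Leave the blue spool where it lies.

Things in the scene. Friction and masses are not known exactly. Their poses are not given: they have to be found in the camera images.
- rod (a point): Point on the axis of the winder's level steel rod, in the outer face of the white spool fixed on it, 130 mm above the table. The rod is 12 mm thick and runs 80 mm from this point along this frame's -y to its free end; z is up. The winder, a fixed grey block of varying place and yaw, lies on the +y side, its top 153 mm above the table.
- yellow_center (a point): Centre of the yellow spool, 36 mm long along its y, with a 32 mm through hole along y. Eight-sided ends, 54 mm across flats, 12 mm thick, 12 mm groove between (44 across). Lies on a flat, axis level, z up, centre 27 mm up; pinch across x: 54 mm. 70 g. Either end first. Touching the white spool, its centre is 18 mm from the rod point; let go, it hangs 10 mm below the rod's axis.
- cap_center (a point): Centre of the red eight-sided end cap, 50 mm across flats, 46 mm long along its y; lies with y level, z up, centre 25 mm up. Open at +y: hole 32 mm wide, 40 deep; closed at -y. Its +y starts within 45 degrees of the rod's +y. Pinch across x: 50 mm. 60 g. Fully home its centre is 63 mm from the rod point; let go, it hangs 10 mm below the rod's axis.
- blue_center (a point): Centre of a loose blue spool of the same shape and size as the yellow one: a bystander, to be left where it lies. A small brown carton (65 x 50 x 45 mm) also lies among the parts, at least 110 mm between centres.
Things that resemble listed ones, but are neither listed nor needed, are in the scene too. Of the things shaped like the part that bears yellow_center, the yellow one is meant. Of the things that look like the part that bears cap_center, take the one that is farthest to the robot's left at the start.

How it is judged:
By the outcome, as a careful person would: the job done as asked, in the order asked, and still so for the second after the job is handed in, with the robot touching nothing.
It also fails if it takes over 58 s, if anything falls off the work surface, if the arm or the gripper's body presses on something with over 40 N, if the wrist force passes 120 N, or if a joint passes its speed limit or range.

## Robot

A 6-joint arm with a two-finger parallel gripper is mounted at the origin on the work surface. World frame = base frame: x ahead of the robot, y to its left, z up, the work surface at z = 0. Lengths are in mm, angles in rad, forces in N, time in s.
With the tool pointing down it reaches from about 350 to 775 mm from the base axis. Payload 7.3 kg.
Tool frame: the origin (TCP) lies on the centre line of the jaws, within the pads' length; the fingertips stand 17 mm ahead of it and the grasp point (between the pads) lies 2 mm behind it; z points along the fingers, y is the line along which they close (so a half turn about z gives the same grasp; the last joint's range is limited). The gripper opens to 92 mm and grips with 3 to 60 N. Pads are 19 mm wide; open, the fingers measure 130 mm over their backs; the gripper's body (75 mm by 190 mm) begins 47 mm behind the grasp point.
Start: joints at [1.039, 0.342, 1.524, -0, 1.275, -0.146], TCP at [197.545, 486.437, 221.841] pointing down, gripper open.
Joint ranges: [-2.53, 2.53], [-0.77, 2.02], [0.04, 2.7], [-1, 4.14], [0.28, 2.66], [-3.11, 3.11]. Speed limits (rad/s): [2.57, 2.57, 3.14, 3.14, 3.14, 3.14].

## Interface

Orientations are given as [roll, pitch, yaw] about the fixed x, y, z axes, in that order (R = Rz(yaw) Ry(pitch) Rx(roll)).
In Python, from plant import bot gives the robot as it stands. The module is installed in compiled form; this text tells all that it offers.
- The arm moves only by the shell command python3 -m pendant 'ROWS'. ROWS is JSON, a list of rows, each a list of 3 entries, a list of its own where there are three numbers: the shift along the world's x, y, z as a fraction of full scale, then the turn, a rotation vector about the world's x, y, z as a fraction of full scale, then the opening, from -1 (shut) to 1 (fully open), so that 0 is half open. In form: [[[tx, ty, tz], [rx, ry, rz], claw], ...]. A call has exactly 10 rows; each row shifts and turns the commanded pose from where the row before left it; what a row does not reach is not made up. Full scale, the value 1, is 30 mm for a shift and 0.12 rad for a turn. A row lasts 1/12 s, in which the tool goes at most 41.7 mm and 7.16 degrees, less where a joint would pass 70% of its speed; a pose out of reach is approached as far as the arm can. A call with a number of a shift or a turn outside -1 to 1 is refused whole. A call with a gripper value outside its range is refused whole. The fingers move at their own pace and stop on an object; the grip force is fixed at half the most. Time passes only in rows, so rows that do not move let the fingers close, or fill a call up. It gives the time, the measured TCP pose, the force, the opening and the grip force at its end, in the units of the state.
- bot.get_obs(): the state, without advancing time (a new reading comes with each control period).
- bot.capture(name): name is "scene" or "top"; returns the picture (480x640x3 uint8, blue, green, red); there is no depth.
- bot.camera_params(name): a dict with "fovy" (degrees; the focal length in pixels is half the picture's height over the tangent of half this angle, whatever the lens; pixels are square), "cx", "cy" (the principal point, pixels), "distortion" ([k1, k2, p1, p2, k3] as OpenCV has them; the pictures are not rectified), "camera_from_world" (4x4, takes a point from world to camera coordinates). Camera axes: x right, y down, z forward; pixel columns grow to the right and rows downward; lengths in mm; the calibration is good to about 2 mm. A picture is of the moment at which its call begins. camera_params takes no time and is no camera call.
- bot.close_job(): hands the job in; it is judged then, once.
The state is a dict: "time": time; "joint_positions": joint angles; "dq": joint speeds; "tau": joint torques, N m; "tool_pos": TCP position; "tcp_rot": TCP orientation; "contact_force": force on the tool from outside, world axes, zero at the start; "moment": the same for the moment, N m; "grip_width": finger opening in mm; "finger_force": force on a finger pad.
Only numpy, scipy, OpenCV 4.12 (cv2) and the standard library are available. Lean on these libraries where they do the work, as an engineer would, in place of code of your own. Each camera call takes 0.05 s, during which the arm holds its last target. There are 200 camera calls.

## Working session

There is one attempt and no reset: what is moved stays moved. The work goes in short steps, Python scripts to look and compute and a shell command to move; the robot and the scene stay as the last step left them, time stands still between calls to the robot, and variables do not carry over. Pictures are saved under pics/ and viewed, at most 10 in all, crops included, and the job is handed in when it is done.

```bash
mkdir -p pics
python3 - <<'E'
from plant import bot
import cv2,numpy as np
for n in("scene","top"):
    im=bot.capture(n); cv2.imwrite(f"pics/{n}0.png",im)
    p=bot.camera_params(n); print(n,{k:(np.round(v,3).tolist()) for k,v in p.items()})
o=bot.get_obs(); print(o)
E
```

```text
scene {'fovy': 48.349, 'cx': 313.114, 'cy': 233.429, 'distortion': [-0.067, 0.0, 0.0, 0.0, 0.0], 'camera_from_world': [[-0.161, 0.987, 0.0, 191.017], [0.835, 0.137, -0.534, -384.613], [-0.527, -0.086, -0.846, 1266.12], [0.0, 0.0, 0.0, 1.0]]}
top {'fovy': 53.719, 'cx': 319.645, 'cy': 240.091, 'distortion': [-0.059, 0.0, 0.0, 0.0, 0.0], 'camera_from_world': [[0.025, -1.0, 0.01, -151.127], [-0.993, -0.026, -0.113, 546.984], [0.113, -0.007, -0.994, 810.622], [0.0, 0.0, 0.0, 1.0]]}
{'time': 0.1, 'joint_positions': array([ 1.03897981e+00,  3.42662726e-01,  1.52488209e+00,  1.10507955e-05,
        1.27540532e+00, -1.45995874e-01]), 'dq': array([ 0.00010951, -0.00156756, -0.00199104,  0.00079453,  0.00162802,
       -0.00045516]), 'tau': array([ 1.93437561e-03, -4.32002592e+01, -2.44695514e+01,  7.19484617e-02,
        5.27603785e-02, -8.29389865e-05]), 'tool_pos': array([197.36116629, 486.11042528, 221.22319551]), 'tcp_rot': array([-3.14025115e+00, -2.07938756e-04,  2.75576865e+00]), 'contact_force': array([ 0.64496557, -0.43811626,  0.16454015]), 'moment': array([-0.10325657,  0.02720295,  0.03005231]), 'finger_force': 0.0, 'grip_width': 92.05266033937562}
```

View pics/scene0.png

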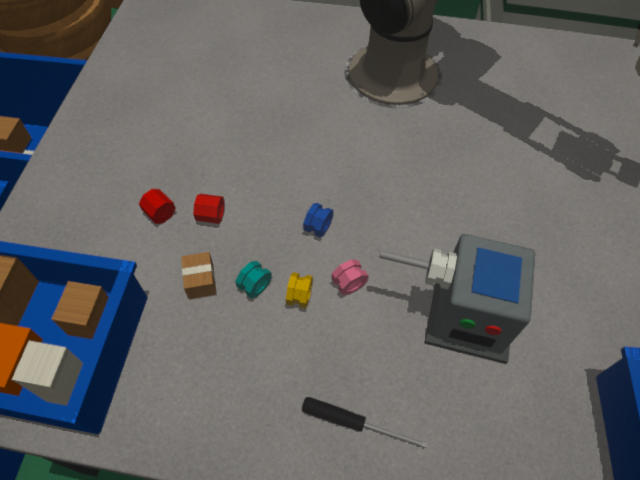

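View pics/top0.png

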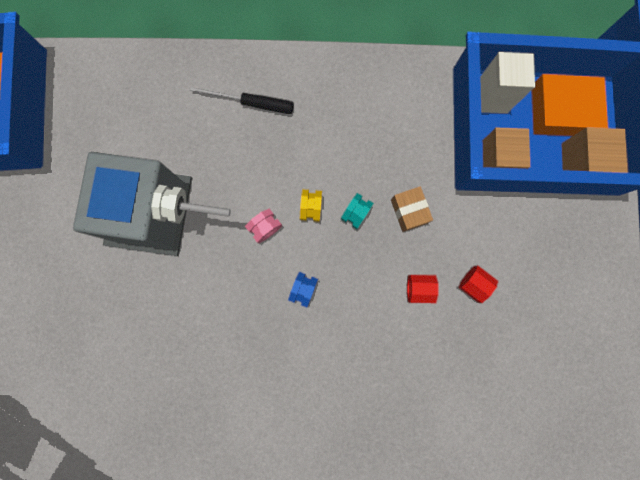

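The pictures show the rod pointing to −y from the white spool (top image about (183,204) to (229,212)). Yellow is at (311,205) and blue at (303,289). The red caps are at (422,289) and (479,284), and the one at (422,289) is farther left (+y), so that is the one to take.

```bash
cat > h.py <<'E'
import cv2,numpy as np
from plant import bot
def cam(n):
    p=bot.camera_params(n); f=240/np.tan(np.radians(p["fovy"]/2))
    return np.array([[f,0,p["cx"]],[0,f,p["cy"]],[0,0,1]]),np.array(p["distortion"],float),np.array(p["camera_from_world"])
def ray(n,px):
    K,d,T=cam(n); u=cv2.undistortPoints(np.array(px,float).reshape(-1,1,2),K,d).reshape(-1,2)
    r=np.c_[u,np.ones(len(u))]@T[:3,:3]; return -T[:3,:3].T@T[:3,3],r
def onplane(n,px,z):
    c,r=ray(n,px); return (c+r*((z-c[2])/r[:,2])[:,None])[:,:2]
def tri(pa,pb,a="top",b="scene"):
    c1,r1=ray(a,pa);c2,r2=ray(b,pb);A=np.zeros((3,3));q=np.zeros(3)
    for c,r in((c1,r1[0]),(c2,r2[0])):
        r=r/np.linalg.norm(r);P=np.eye(3)-np.outer(r,r);A+=P;q+=P@c
    return np.linalg.solve(A,q)
def blobs(im,col,amin=150):
    h=cv2.cvtColor(im,cv2.COLOR_BGR2HSV);H,S,V=cv2.split(h)
    m={"yellow":(H>20)&(H<32),"red":(H<4)|(H>175),"blue":(H>105)&(H<125)}[col]&(S>140)&(V>40)
    cs,_=cv2.findContours(m.astype(np.uint8),cv2.RETR_EXTERNAL,cv2.CHAIN_APPROX_NONE)
    return [c for c in cs if amin<cv2.contourArea(c)<2500]
def cen(c): m=cv2.moments(c);return np.array([m["m10"],m["m01"]])/m["m00"]
E
cat > m.py <<'E'
from h import *
t=cv2.imread("pics/top0.png");s=cv2.imread("pics/scene0.png")
for col,z in(("yellow",27),("red",25),("blue",27)):
    for n,im in(("top",t),("scene",s)):
        for c in blobs(im,col):
            p=onplane(n,c.reshape(-1,2),z).astype(np.float32); (x,y),wh,a=cv2.minAreaRect(p)
            print(col,n,cen(c).round(1),"xy",onplane(n,cen(c),z)[0].round(1),"rect",round(x,1),round(y,1),np.round(wh,1),round(a,1))
cv2.imwrite("pics/c1.png",cv2.resize(t[150:310,140:500],None,fx=2.2,fy=2.2,interpolation=cv2.INTER_CUBIC))
a=cv2.resize(t[170:250,140:250],None,fx=7,fy=7,interpolation=cv2.INTER_CUBIC)[:, :770]
b=cv2.resize(s[235:305,370:480],None,fx=7,fy=7,interpolation=cv2.INTER_CUBIC)
cv2.imwrite("pics/c2.png",a);cv2.imwrite("pics/c3.png",b)
E
python3 m.py
```

```text
yellow top [310.4 205.1] xy [ 614.3 -118.9] rect 614.0 -118.7 [37.3 55.3] 86.7
yellow scene [298.6 289.5] xy [ 614.5 -118.8] rect 614.1 -118.7 [41.7 63.5] 88.0
red top [422.  288.5] xy [ 469.4 -321.6] rect 469.5 -321.6 [47.9 54.3] 1.2
red top [478.3 284.1] xy [ 479.5 -423.4] rect 479.3 -423.7 [56.7 52.9] 53.3
red scene [208.3 207.9] xy [ 470.5 -320.6] rect 470.2 -321.2 [62.4 61.2] 0.6
red scene [156.7 205.5] xy [ 481.2 -421.4] rect 480.4 -422.2 [81.4 52.6] 53.2
blue top [302.5 289.1] xy [ 463.3 -109.1] rect 463.4 -109.1 [35.9 52.7] 71.1
blue top [112.9 194.4] xy [625.2 241.5] rect 625.4 241.5 [81.8 92.7] 83.4
blue scene [  9.1 463.7] xy [ 973.6 -496.7] rect 975.7 -500.2 [42.  39.3] 0.7
blue scene [496.9 274.9] xy [529.9 225. ] rect 528.2 225.0 [81.1 93.4] 83.6
blue scene [317.8 217.8] xy [ 460.6 -109.2] rect 459.4 -108.1 [48.9 54.7] 71.5
blue scene [ 10.  171.3] xy [ 448.1 -750.6] rect 454.4 -735.4 [154.8  62.6] 27.4
```

View pics/c1.png

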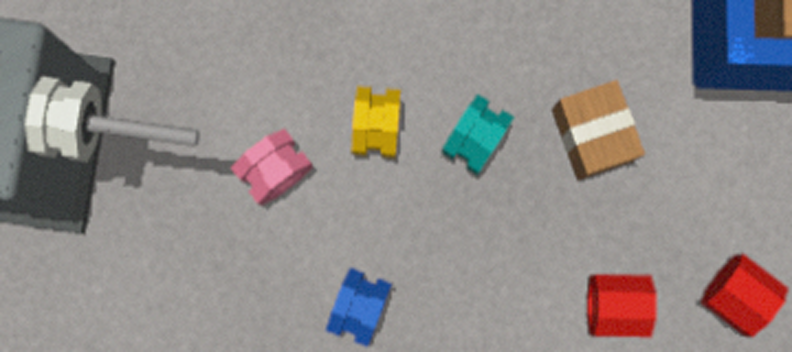

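View pics/c2.png

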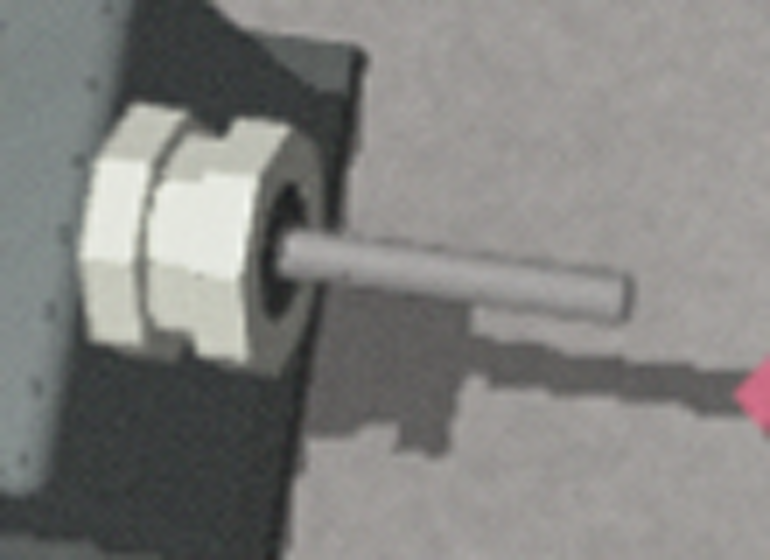

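View pics/c3.png

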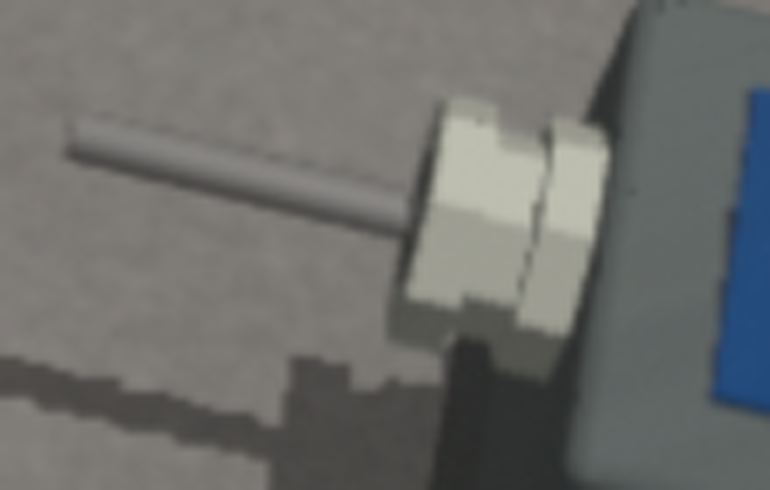

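```bash
cat > r.py <<'E'
from h import *
f=lambda u,o:(np.array(u)+.5)/7-.5+o
te=f((625,297),(140,170));tb=f((287,253),(140,170));se=f((70,138),(370,235));sb=f((412,215),(370,235))
for n,e,b in(("top",te,tb),("scene",se,sb)):
    E,B=onplane(n,[e,b],130);d=B-E;print(n,E.round(1),B.round(1),np.hypot(*d),np.degrees(np.arctan2(-d[0],d[1])))
print(tri(te,se),tri(tb,sb))
E
python3 r.py
```

```text
top [580.4   8.1] [588.6  85.4] 77.7569273110928 -6.038123603411861
scene [582.2   8.6] [589.8  86.6] 78.3557631339545 -5.526733602847914
[580.8009879    8.65915681 127.52398768] [588.85186308  86.44845545 128.13548777]
```

```bash
python3 -m pendant '[[[0.7,-1,0],[0,0,-0.52],1],[[0.7,-1,0],[0,0,-0.52],1],[[0.7,-1,0],[0,0,-0.52],1],[[0.7,-1,0],[0,0,-0.52],1],[[0.7,-1,0],[0,0,-0.52],1],[[0.7,-1,0],[0,0,-0.52],1],[[0.7,-1,0],[0,0,-0.52],1],[[0.7,-1,0],[0,0,-0.52],1],[[0.7,-1,0],[0,0,-0.52],1],[[0.7,-1,0],[0,0,-0.52],1]]'
python3 -m pendant '[[[0.7,-1,0],[0,0,-0.52],1],[[0.7,-1,0],[0,0,-0.52],1],[[0.7,-1,0],[0,0,-0.52],1],[[0.7,-1,0],[0,0,-0.52],1],[[0.7,-1,0],[0,0,-0.52],1],[[0.7,-1,-0.5],[0,0,-0.52],1],[[0.7,-1,-0.5],[0,0,-0.52],1],[[0.7,-1,-0.5],[0,0,-0.52],1],[[0.7,-1,-0.5],[0,0,-0.52],1],[[0.7,-1,-0.5],[0,0,-0.52],1]]'
```

```text
time: 0.93
tool_pos: [408.1, 184.7, 221.7]
tcp_rot: [-3.141, -0.0, 2.129]
contact_force: [1.4, 0.5, -0.5]
grip_width: 92.1
finger_force: 0.0
time: 1.77
tool_pos: [618.0, -115.1, 145.5]
tcp_rot: [-3.141, -0.0, 1.505]
contact_force: [1.0, 0.4, -0.5]
grip_width: 91.7
finger_force: 0.0
```

```bash
python3 -m pendant '[[[-0.12,-0.12,-0.4],[0,0,0.07],1],[[0,0,-0.9],[0,0,0],1],[[0,0,-0.9],[0,0,0],1],[[0,0,-0.9],[0,0,0],1],[[0,0,-0.6],[0,0,0],1],[[0,0,-0.28],[0,0,0],1],[[0,0,0],[0,0,0],1],[[0,0,0],[0,0,0],0],[[0,0,0],[0,0,0],-1],[[0,0,0],[0,0,0],-1]]'
python3 -m pendant '[[[0,0,0],[0,0,0],-1],[[0,0,0],[0,0,0],-1],[[0,0,0],[0,0,0],-1],[[0,0,0],[0,0,0],-1],[[0,0,0],[0,0,0],-1],[[0,0,0],[0,0,0],-1],[[0,0,0],[0,0,0],-1],[[0,0,0],[0,0,0],-1],[[0,0,0],[0,0,0],-1],[[0,0,0],[0,0,0],-1]]'
```

```text
time: 2.6
tool_pos: [615.0, -117.4, 29.1]
tcp_rot: [3.139, 0.001, 1.516]
contact_force: [0.5, 1.0, 0.4]
grip_width: 76.3
finger_force: 0.0
time: 3.43
tool_pos: [614.3, -117.2, 27.9]
tcp_rot: [3.141, 0.0, 1.516]
contact_force: [-0.2, 0.5, 5.3]
grip_width: 52.5
finger_force: 30.0
```

```bash
python3 -m pendant '[[[0,0,0.6],[0,0,0],-1],[[0,0,0.9],[0,0,-0.2],-1],[[0,0,0.9],[0,0,-0.2],-1],[[0,0,0.7],[0,0,0],-1],[[-0.25,0.5,0.34],[0,0,0],-1],[[-0.25,0.6,0],[0,0,0],-1],[[-0.25,0.6,0],[0,0,0],-1],[[-0.25,0.6,0],[0,0,0],-1],[[-0.24,0.6,0],[0,0,0],-1],[[0,0,0],[0,0,0],-1]]'
cat > k.py <<'E'
from h import *
import sys
k=sys.argv[1]
o=bot.get_obs();print(o["tool_pos"].round(1),o["tcp_rot"].round(3),o["grip_width"],o["contact_force"].round(1))
t=bot.capture("top");s=bot.capture("scene")
cv2.imwrite(f"pics/t{k}.png",t);cv2.imwrite(f"pics/s{k}.png",s)
a=cv2.resize(t[150:300,130:330],None,fx=3,fy=3,interpolation=cv2.INTER_CUBIC);b=cv2.resize(s[200:350,300:500],None,fx=3,fy=3,interpolation=cv2.INTER_CUBIC)
cv2.imwrite(f"pics/k{k}.png",cv2.resize(np.hstack([b,a]),(800,300)) if len(sys.argv)<3 else b)
E
python3 k.py 1
```

```text
time: 4.27
tool_pos: [574.8, -27.1, 129.9]
tcp_rot: [-3.139, -0.001, 1.471]
contact_force: [0.0, 0.9, 0.0]
grip_width: 52.5
finger_force: 30.0
[574.8 -27.1 129.9] [-3.139e+00 -1.000e-03  1.471e+00] 52.518588036607895 [0.  0.9 0. ]
```

View pics/k1.png

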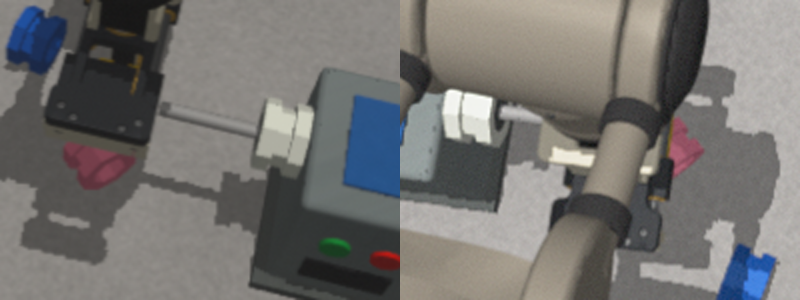

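```bash
python3 -m pendant '[[[0.09,0,0],[0,0,0],-1],[[0.03,0.3,0],[0,0,0],-1],[[0.03,0.3,0],[0,0,0],-1],[[0.03,0.3,0],[0,0,0],-1],[[0.03,0.3,0],[0,0,0],-1],[[0.03,0.3,0],[0,0,0],-1],[[0.03,0.3,0],[0,0,0],-1],[[0.03,0.3,0],[0,0,0],-1],[[0.03,0.3,0],[0,0,0],-1],[[0.03,0.3,0],[0,0,0],-1]]'
```

```text
time: 5.2
tool_pos: [587.6, 51.9, 130.7]
tcp_rot: [3.141, 0.0, 1.469]
contact_force: [-0.4, 0.1, -1.0]
grip_width: 52.3
finger_force: 30.0
```

```bash
python3 -m pendant '[[[-0.03,0.2,0],[0,0,0],-1],[[0.01,0.15,0],[0,0,0],-1],[[0.01,0.07,0],[0,0,0],-1],[[0.01,0.05,0],[0,0,0],-1],[[0,0.05,0],[0,0,0],-1],[[0,0.05,0],[0,0,0],-1],[[0,0.03,0],[0,0,0],-1],[[0,0,0],[0,0,0],-1],[[0,0,0],[0,0,0],-1],[[0,0,0],[0,0,0],-1]]'; python3 k.py 2
```

```text
time: 6.03
tool_pos: [587.6, 68.7, 130.7]
tcp_rot: [3.141, 0.0, 1.468]
contact_force: [0.3, -0.2, -1.0]
grip_width: 52.7
finger_force: 30.0
[587.6  68.7 130.7] [3.141 0.    1.468] 52.70160603535256 [ 0.3 -0.2 -1. ]
```

View pics/k2.png

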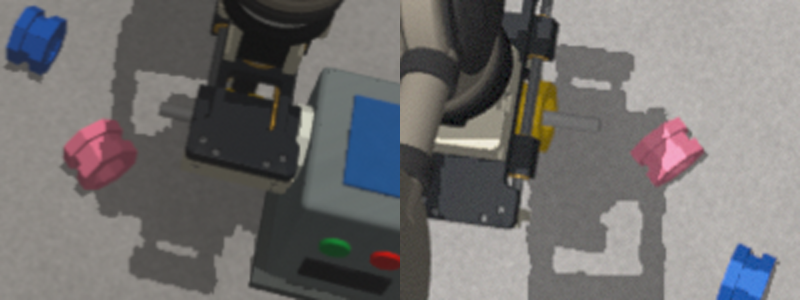

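Yellow is threaded on the rod: in the right half it sits at about (545,115) with the rod protruding. Next I push it gently until it touches the white spool.

```bash
python3 -m pendant '[[[0,0.04,0],[0,0,0],-1],[[0,0.03,0],[0,0,0],-1],[[0,0.03,0],[0,0,0],-1],[[0,0.02,0],[0,0,0],-1],[[0,0,0],[0,0,0],-1],[[0,0,0],[0,0,0],-1],[[0,0,0],[0,0,0],-1],[[0,0,0],[0,0,0],-1],[[0,0,0],[0,0,0],-1],[[0,0,0],[0,0,0],-1]]'
```

```text
time: 6.97
tool_pos: [587.5, 70.7, 130.7]
tcp_rot: [3.142, 0.003, 1.468]
contact_force: [-0.7, -7.0, -0.3]
grip_width: 52.5
finger_force: 30.0
```

Contact with the white spool at 7 N; now I lower it to hang.

```bash
python3 -m pendant '[[[0,-0.02,-0.06],[0,0,0],-1],[[0,0,-0.06],[0,0,0],-1],[[0,0,-0.06],[0,0,0],-1],[[0,0,-0.06],[0,0,0],-1],[[0,0,-0.03],[0,0,0],-1],[[0,0,-0.02],[0,0,0],-1],[[0,0,0],[0,0,0],-1],[[0,0,0],[0,0,0],-1],[[0,0,0],[0,0,0],-1],[[0,0,0],[0,0,0],-1]]'
```

```text
time: 7.8
tool_pos: [588.0, 70.6, 122.4]
tcp_rot: [3.14, 0.002, 1.468]
contact_force: [-0.5, -5.9, 1.9]
grip_width: 52.4
finger_force: 30.0
```

```bash
python3 -m pendant '[[[0,0,-0.03],[0,0,0],-1],[[0,0,-0.02],[0,0,0],-1],[[0,0,0],[0,0,0],-1],[[0,0,0],[0,0,0],-1],[[0,0,0],[0,0,0],-1],[[0,0,0],[0,0,0],-1],[[0,0,0],[0,0,0],-1],[[0,0,0],[0,0,0],-1],[[0,0,0],[0,0,0],-1],[[0,0,0],[0,0,0],-1]]'
```

```text
time: 8.63
tool_pos: [588.0, 70.6, 120.9]
tcp_rot: [3.14, 0.002, 1.468]
contact_force: [0.2, -6.2, 2.1]
grip_width: 52.5
finger_force: 30.0
```

```bash
python3 -m pendant '[[[0,0,0],[0,0,0],0.2],[[0,0,0],[0,0,0],0.3],[[0,0,0],[0,0,0],0.5],[[0,0,0],[0,0,0],0.8],[[0,0,0],[0,0,0],1],[[0,0,0],[0,0,0],1],[[0,0,0],[0,0,0],1],[[0,0,0],[0,0,0],1],[[0,0,0],[0,0,0],1],[[0,0,0],[0,0,0],1]]'
python3 -m pendant '[[[0,0,0.2],[0,0,0],1],[[0,0,0.5],[0,0,0],1],[[0,0,0.8],[0,0,0],1],[[0,0,0.9],[0,0,0],1],[[0,-0.3,0.9],[0,0,0],1],[[-0.37,-1,0],[0,0,0.12],1],[[-0.37,-1,0],[0,0,0.12],1],[[-0.37,-1,0],[0,0,0.12],1],[[-0.37,-1,0],[0,0,0.12],1],[[-0.37,-1,0],[0,0,0.12],1]]'; python3 k.py 3
```

```text
time: 9.47
tool_pos: [587.5, 71.9, 120.4]
tcp_rot: [3.142, -0.0, 1.468]
contact_force: [-0.2, -0.4, -0.9]
grip_width: 91.9
finger_force: 0.0
time: 10.3
tool_pos: [531.4, -88.4, 220.1]
tcp_rot: [3.141, 0.0, 1.541]
contact_force: [-0.1, 0.5, 0.3]
grip_width: 91.9
finger_force: 0.0
[531.4 -88.4 220.1] [3.141 0.    1.541] 91.86841315618311 [-0.1  0.5  0.3]
```

View pics/k3.png

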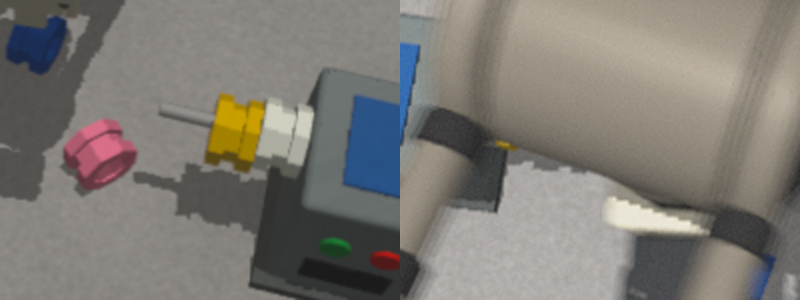

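The yellow spool hangs on the rod against the white one (left half, about (235,130)). Next is the cap.

```bash
python3 -m pendant '[[[-0.25,-0.97,0],[0,0,0.05],1],[[-0.25,-0.97,0],[0,0,0.05],1],[[-0.25,-0.97,0],[0,0,0.05],1],[[-0.25,-0.97,0],[0,0,0.05],1],[[-0.25,-0.97,-0.4],[0,0,0.05],1],[[-0.25,-0.97,-0.5],[0,0,0.05],1],[[-0.25,-0.97,-0.5],[0,0,0.05],1],[[-0.25,-0.97,-0.5],[0,0,0.05],1],[[0,0,-0.4],[0,0,0],1],[[0,0,0],[0,0,0],1]]'
```

```text
time: 11.23
tool_pos: [470.9, -320.0, 148.0]
tcp_rot: [-3.139, -0.003, 1.586]
contact_force: [0.1, 0.6, -0.5]
grip_width: 91.3
finger_force: 0.0
```

```bash
python3 -m pendant '[[[-0.04,-0.04,-0.5],[0,0,0.05],1],[[0,0,-0.9],[0,0,0],1],[[0,0,-0.9],[0,0,0],1],[[0,0,-0.9],[0,0,0],1],[[0,0,-0.6],[0,0,0],1],[[0,0,-0.25],[0,0,0],1],[[0,0,0],[0,0,0],1],[[0,0,0],[0,0,0],0],[[0,0,0],[0,0,0],-1],[[0,0,0],[0,0,0],-1]]'
python3 -m pendant '[[[0,0,0],[0,0,0],-1],[[0,0,0],[0,0,0],-1],[[0,0,0],[0,0,0],-1],[[0,0,0],[0,0,0],-1],[[0,0,0],[0,0,0],-1],[[0,0,0],[0,0,0],-1],[[0,0,0],[0,0,0],-1],[[0,0,0],[0,0,0],-1],[[0,0,0],[0,0,0],-1],[[0,0,0],[0,0,0],-1]]'
```

```text
time: 12.07
tool_pos: [471.8, -321.7, 30.6]
tcp_rot: [3.139, 0.002, 1.594]
contact_force: [0.1, -0.4, -0.5]
grip_width: 76.3
finger_force: 0.0
time: 12.9
tool_pos: [470.8, -321.2, 29.1]
tcp_rot: [3.142, 0.0, 1.594]
contact_force: [-1.7, -0.6, 4.6]
grip_width: 48.5
finger_force: 30.0
```

```bash
python3 -m pendant '[[[0,0,0.6],[0,0,0],-1],[[0,0,0.9],[0,0,0],-1],[[0,0,0.9],[0,0,0],-1],[[0,0,0.7],[0,0,0],-1],[[0.2,0.5,0.4],[0,0,-0.2],-1],[[0.36,1,0],[0,0,-0.2],-1],[[0.36,1,0],[0,0,-0.2],-1],[[0.36,1,0],[0,0,-0.2],-1],[[0.36,1,0],[0,0,-0.2],-1],[[0.36,1,0],[0,0,0],-1]]'
python3 -m pendant '[[[0.36,1,0],[0,0,0],-1],[[0.36,1,0],[0,0,0],-1],[[0.36,1,0],[0,0,0],-1],[[0.3,0.7,0],[0,0,0],-1],[[0.16,0.4,0],[0,0,0],-1],[[0,0,0],[0,0,0],-1],[[0,0,0],[0,0,0],-1],[[0,0,0],[0,0,0],-1],[[0,0,0],[0,0,0],-1],[[0,0,0],[0,0,0],-1]]'; python3 k.py 4
```

```text
time: 13.73
tool_pos: [531.1, -154.5, 133.5]
tcp_rot: [-3.141, -0.0, 1.473]
contact_force: [0.3, -0.6, -0.8]
grip_width: 48.8
finger_force: 30.0
time: 14.57
tool_pos: [576.8, -34.4, 133.9]
tcp_rot: [-3.142, 0.0, 1.472]
contact_force: [-0.1, 0.9, -1.3]
grip_width: 48.3
finger_force: 30.0
[576.8 -34.4 133.9] [-3.142  0.     1.472] 48.303085371810866 [-0.1  0.9 -1.3]
```

View pics/k4.png

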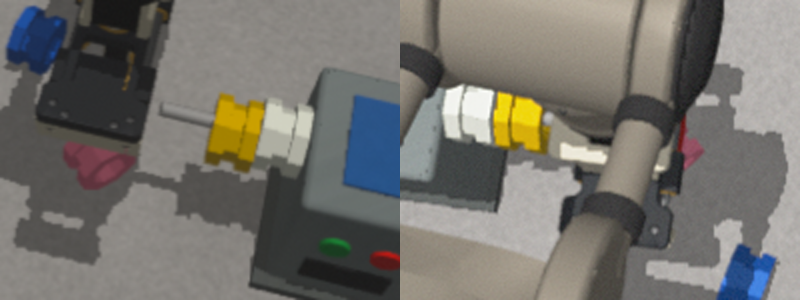

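```bash
python3 -m pendant '[[[0.02,0.2,0],[0,0,0],-1],[[0.02,0.2,0],[0,0,0],-1],[[0.02,0.2,0],[0,0,0],-1],[[0.02,0.2,0],[0,0,0],-1],[[0.02,0.2,0],[0,0,0],-1],[[0.02,0.2,0],[0,0,0],-1],[[0.02,0.2,0],[0,0,0],-1],[[0.02,0.2,0],[0,0,0],-1],[[0.02,0.15,0],[0,0,0],-1],[[0,0,0],[0,0,0],-1]]'
```

```text
time: 15.5
tool_pos: [582.5, 20.4, 133.9]
tcp_rot: [3.141, -0.0, 1.475]
contact_force: [0.7, -0.4, -0.6]
grip_width: 48.4
finger_force: 30.0
```

```bash
python3 -m pendant '[[[0,0.03,0],[0,0,0],-1],[[0,0.03,0],[0,0,0],-1],[[0,0.03,0],[0,0,0],-1],[[0,0.03,0],[0,0,0],-1],[[0,0.02,0],[0,0,0],-1],[[0,0,0],[0,0,0],-1],[[0,0,0],[0,0,0],-1],[[0,0,0],[0,0,0],-1],[[0,0,0],[0,0,0],-1],[[0,0,0],[0,0,0],-1]]'
```

```text
time: 16.33
tool_pos: [582.4, 23.5, 133.9]
tcp_rot: [3.141, 0.0, 1.474]
contact_force: [-0.5, -0.1, -0.3]
grip_width: 48.7
finger_force: 30.0
```

```bash
python3 -m pendant '[[[0,0.03,0],[0,0,0],-1],[[0,0.03,0],[0,0,0],-1],[[0,0.03,0],[0,0,0],-1],[[0,0,0],[0,0,0],-1],[[0,0,0],[0,0,0],-1],[[0,0,0],[0,0,0],-1],[[0,0,0],[0,0,0],-1],[[0,0,0],[0,0,0],-1],[[0,0,0],[0,0,0],-1],[[0,0,0],[0,0,0],-1]]'
```

```text
time: 17.17
tool_pos: [582.5, 24.1, 133.7]
tcp_rot: [3.142, 0.003, 1.474]
contact_force: [0.0, -8.4, -2.0]
grip_width: 48.3
finger_force: 29.9
```

Contact came at y 24.1, against 24.3 expected, so the cap is home. I keep the light push and lower it.

```bash
python3 -m pendant '[[[0,0,-0.06],[0,0,0],-1],[[0,0,-0.06],[0,0,0],-1],[[0,0,-0.06],[0,0,0],-1],[[0,0,-0.06],[0,0,0],-1],[[0,0,-0.04],[0,0,0],-1],[[0,0,-0.03],[0,0,0],-1],[[0,0,0],[0,0,0],-1],[[0,0,0],[0,0,0],-1],[[0,0,0],[0,0,0],-1],[[0,0,0],[0,0,0],-1]]'
```

```text
time: 18.0
tool_pos: [583.1, 23.9, 125.8]
tcp_rot: [3.139, 0.004, 1.474]
contact_force: [-2.0, -9.0, 4.8]
grip_width: 48.7
finger_force: 30.0
```

```bash
python3 -m pendant '[[[0,0,-0.03],[0,0,0],-1],[[0,0,-0.02],[0,0,0],-1],[[0,0,0],[0,0,0],-1],[[0,0,0],[0,0,0],-1],[[0,0,0],[0,0,0],-1],[[0,0,0],[0,0,0],-1],[[0,0,0],[0,0,0],-1],[[0,0,0],[0,0,0],-1],[[0,0,0],[0,0,0],-1],[[0,0,0],[0,0,0],-1]]'
```

```text
time: 18.83
tool_pos: [583.2, 23.8, 124.4]
tcp_rot: [3.139, 0.004, 1.474]
contact_force: [-1.9, -8.7, 4.9]
grip_width: 48.6
finger_force: 30.0
```

```bash
python3 -m pendant '[[[0,0,0],[0,0,0],0.15],[[0,0,0],[0,0,0],0.25],[[0,0,0],[0,0,0],0.5],[[0,0,0],[0,0,0],0.8],[[0,0,0],[0,0,0],1],[[0,0,0],[0,0,0],1],[[0,0,0],[0,0,0],1],[[0,0,0],[0,0,0],1],[[0,0,0],[0,0,0],1],[[0,0,0],[0,0,0],1]]'
python3 -m pendant '[[[0,0,0.2],[0,0,0],1],[[0,0,0.5],[0,0,0],1],[[0,0,0.8],[0,0,0],1],[[0,0,0.9],[0,0,0],1],[[0,-0.3,0.9],[0,0,0],1],[[-0.3,-1,0],[0,0,0],1],[[-0.3,-1,0],[0,0,0],1],[[-0.3,-1,0],[0,0,0],1],[[-0.3,-1,0],[0,0,0],1],[[-0.3,-1,0],[0,0,0],1]]'
python3 -m pendant '[[[-0.3,-1,0],[0,0,0],1],[[-0.3,-1,0],[0,0,0],1],[[-0.3,-1,0],[0,0,0],1],[[-0.3,-1,0],[0,0,0],1],[[-0.3,-1,0],[0,0,0],1],[[-0.3,-1,0],[0,0,0],1],[[-0.3,-1,0],[0,0,0],1],[[-0.3,-1,0],[0,0,0],1],[[0,0,0],[0,0,0],1],[[0,0,0],[0,0,0],1]]'; python3 k.py 5
python3 - <<'E'
from h import *
for n in "t","s":
    im=cv2.imread(f"pics/{n}5.png");N={"t":"top","s":"scene"}[n]
    for col in("yellow","red"):
        for c in blobs(im,col,80): print(N,col,cen(c).round(1),onplane(N,cen(c),120)[0].round(1))
E
```

```text
time: 19.67
tool_pos: [582.4, 26.3, 123.1]
tcp_rot: [3.142, -0.0, 1.474]
contact_force: [0.2, 0.7, 0.8]
grip_width: 91.7
finger_force: 0.0
time: 20.5
tool_pos: [536.9, -134.0, 222.8]
tcp_rot: [3.141, 0.0, 1.475]
contact_force: [0.3, 0.7, -0.3]
grip_width: 91.6
finger_force: 0.0
time: 21.33
tool_pos: [464.7, -374.2, 222.2]
tcp_rot: [3.142, -0.0, 1.471]
contact_force: [0.9, 0.9, 1.3]
grip_width: 91.7
finger_force: 0.0
[ 464.7 -374.2  222.2] [ 3.142 -0.     1.471] 91.74799032718 [0.9 0.9 1.3]
top yellow [189.7 207.3] [588.2  73.4]
top red [477.7 284. ] [ 476.9 -389.4]
top red [219.8 211.4] [582.7  24.6]
scene yellow [417.2 265.8] [587.8  70.5]
scene red [492.7 329.8] [679.  189.2]
scene red [389.2 259. ] [582.6  25.2]
scene red [156.8 205.6] [ 542.  -376.7]
```

View pics/k5.png

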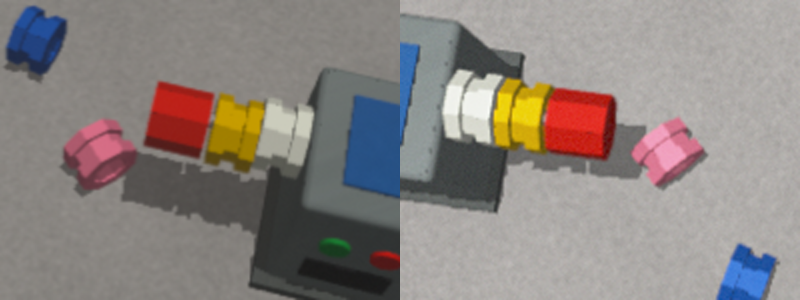

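The picture shows white, yellow and the red cap in line on the rod, with the cap home (small gap at about (210,125)) and level, and the arm clear. I'm handing in.

```bash
python3 -c "
from plant import bot
print(bot.close_job())"
```

```text
the job is handed in; nothing more can be done
None
```

Job handed in at about 21 s: the yellow spool hangs on the rod against the white one, the red cap is fully home on the rod's end, and the blue spool was not touched.

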